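Close the sample flask and show its slide to the code reader

TASK

Sign off the blue sample: first close the flask with the blue band by setting the blue tapered stopper snugly and straight into its neck, and let go of it. Then draw the slide with the blue frosted end out of the rack, gripping it only by its clear glass (the notched corner marks the frosted end, and tells which face bears the label), and present it to the code reader: label up, squarely facing the red window, the label centred about 70 mm in front of it. Finish while still holding the slide there, motionless in mid-air, without touching the reader, tipping the flask, or disturbing the other slides and the things lying about.

Things in the scene. Friction and masses are not known exactly. Their poses are not given: they have to be found in the camera images.
- flask: Loose clear-glass conical flask, 66 mm wide at the foot, 100 mm high, 0.3 kg, with a blue band round its straight neck (neck 32 mm outside, 34 mm at the rim, bore 27 mm). Origin: centre of its underside, z up.
- flask_mouth (a point): Centre of the flask's open mouth, level with the rim, 100 mm above the flask's underside.
- stopper: Loose blue tapered stopper, 48 mm high, standing on its narrow end: taper 20 mm wide at the bottom, 29 mm at 32 mm up, then a ribbed head 32 mm wide and 16 mm high (32 to 48 mm up; grip it there). Origin: centre of the narrow bottom face, z up to the head. Seated, it jams in the neck with the narrow end 21 to 26 mm below the rim.
- rack: White slotted slide rack fixed to the bench, 90 x 150 x 18 mm, turned widely. Seven slots, 7.5 mm wide and 12 mm deep (floor 6 mm above the bench), run along its x at a pitch of 20 mm in y; the slides stand in those at y = -40, 0 and +40 mm, in any order. Origin: centre of its underside.
- slide_blue: Thick glass slide with a BLUE frosted end, 76 x 38 x 5 mm, 0.04 kg, standing on a long edge in the rack. Origin: middle of the lower edge; z up; x along it to the frosted end (x = 14 to 38 mm; clear glass from -38 to 14). A 7 mm square notch is cut from its top corner at the frosted end (x = z = 38 mm). Label only on the face to -y: with the notch at the top right, the label faces you.
- slide_blue_label (a point): Centre of the label, a white field with a dark code, on the blue slide's label face (x = 24.5, y = -2.5, z = 16 mm in the slide's frame; same axes as the slide).
- slide_yellow: A like slide with a yellow frosted end, in the same rack; stays there. Same origin and axes.
- slide_green: A like slide with a green frosted end, in the same rack; stays there. Same origin and axes.
- reader: The bench code reader: a round grey base 100 mm wide and 12 mm thick fixed to the bench, a 20 mm column 332 mm high 30 mm behind the middle of the base (its +x), a clamp with a short arm at 280 to 310 mm height, and the head. Origin: centre of the underside of the base; -x is its front.
- reader_head: Dark head of the code reader, 46 x 56 x 46 mm. Origin: centre of its red window, 250 mm above the bench, 35 mm in front of the middle of the base. The window looks along the head's -z, 40 degrees below level towards the front (the robot's side); y is level, x points down and back in the window's plane. A label is read best 70 mm in front of the window, at z = -70 mm here.
- membrane_tin: Loose round tin with a green lid, 57 mm wide, 23 mm high, a bystander. Origin: centre of its underside.
- tweezers: Loose metal tweezers, 126 mm long, 9 mm high, a bystander. Origin: centre of the underside.
- marker_black: Loose black marker pen, 126 mm long, 14 mm high, a bystander. Origin: centre of the underside.
Mind the look-alikes: they are no part of the job. What is shaped like the flask but green is not meant.

How it is judged (in metres and radians):
On the way, in this order (a step that is already met when the one before it is completed fails the run):
1. the stopper sits straight and snug in the flask's neck, let go of (z of stopper in the frame of flask_mouth between -0.04 and -0.018 m and horizontal distance between stopper and flask_mouth below 0.006 m and angle between the z axis of stopper and the z axis of flask, either way round below 0.15 rad and angle between flask's own z axis and vertical below 0.1 rad and contact force between the fingers and stopper below 0.1 N and contact force between the fingers and flask below 0.1 N), for 0.3 s.
2. the blue slide is out of the rack, in the fingers (height (world z) of slide_blue above 0.05 m and contact force between the fingers and slide_blue above 0.5 N), for 0.2 s.
At the end, for the whole second after the job is handed in: The blue slide is held still in mid-air by its clear part, label within 15 mm of the window axis, 40 to 100 mm in front, facing it within 0.3 rad; the stopper is let go in the upright flask, 18 mm or more below the rim, straight within 0.15 rad; the other slides stand in the rack (all of step 1 and x of slide_blue_label in the frame of reader_head between -0.015 and 0.015 m and y of slide_blue_label in the frame of reader_head between -0.015 and 0.015 m and z of slide_blue_label in the frame of reader_head between -0.1 and -0.04 m and angle between the y axis of slide_blue and the z axis of reader_head, either way round below 0.3 rad and y of reader_head in the frame of slide_blue_label below -0.02 m and x of the grasp point in the frame of slide_blue below 0.006 m and contact force between the fingers and slide_blue above 0.5 N and linear speed of slide_blue below 0.02 m/s and height (world z) of slide_blue above 0.1 m and distance between each of slide_yellow, slide_green and rack below 0.065 m); the arm keeps its last pose, push and grip.
It fails at once if the reader is touched (contact force between reader and the arm above 0.5 N or contact force between reader and the fingers above 0.5 N or contact force between reader and slide_blue above 0.5 N).
It fails at once if the flask is tipped (angle between flask's own z axis and vertical above 0.4 rad).
It fails at once if another slide is disturbed (distance of any of slide_yellow, slide_green from where it was at the start of the episode above 0.015 m).
It fails at once if a bystander is disturbed (distance of any of membrane_tin, tweezers, marker_black from where it was at the start of the episode above 0.03 m).
It also fails if it takes over 58 s, if anything falls off the work surface, if the arm or the gripper's body presses on something with over 40 N, if the wrist force passes 120 N, or if a joint passes its speed limit or range.

ROBOT

A 7-joint arm with a two-finger parallel gripper is mounted at the origin on a cart in front of the work surface, level with it; the furniture and walls round the work are solid. World frame = base frame: x ahead of the robot, y to its left, z up, the work surface at z = 0. Lengths are in m, angles in degrees, forces in N, time in s.
With the tool pointing down it reaches from about 0.425 to 0.875 m from the base axis. Payload 4.7 kg.
Tool frame: the origin (TCP) lies midway between the tips of the shut fingers; the grasp point (between the pads) lies 19 mm behind it (env.grip_point_offset is the distance from the TCP to the grasp point, in m); z points along the fingers, y is the line along which they close (so a half turn about z gives the same grasp; the last joint's range is limited). The gripper opens to 87 mm and grips with 3 to 60 N. Pads are 19 mm wide; open, the fingers measure 117 mm over their backs; the gripper's body (75 mm by 190 mm) begins 51 mm behind the grasp point.
Start: joints at [67.959, 18.392, -4.016, 83.108, 1.295, 78.541, -3.26], TCP at [0.252, -0.599, 0.223] pointing down, gripper open.
Joint ranges: [-163.93, 163.93], [-17.29, 119.83], [-79.2, 71.16], [3.27, 140.29], [-89.18, 269.18], [5.43, 117.66], [-154.24, 154.24]. Speed limits (degrees/s): [147.25, 147.25, 180, 180, 180, 180, 180].

INTERFACE

Orientations are given as [roll, pitch, yaw] about the fixed x, y, z axes, in that order (R = Rz(yaw) Ry(pitch) Rx(roll)).
In Python, from cell import env gives the robot as it stands.
- The arm moves only by the shell command python3 -m jog 'ROWS' [FORCE]. ROWS is JSON, a list of rows, each a list of 7 numbers: the shift along the tool's x, y, z in m, then the turn, a rotation vector about the tool's x, y, z in rad, then the finger opening in m, from 0 to 0.087. A call has 1 to 12 rows; each row shifts and turns the commanded pose from where the row before left it, along the tool's axes as they then stand; what a row does not reach is not made up. A row lasts 1/12 s, in which the tool goes at most 41.7 mm and 7.16 degrees, less where a joint would pass 70% of its speed; a pose out of reach is approached as far as the arm can. A call is refused whole if a number of a shift passes 0.0417 or a number of a turn 0.125, either way. A call with a gripper value outside its range is refused whole. The fingers move at their own pace and stop on an object; FORCE is the grip in N (left out, the last holds). Time passes only in rows, so rows that do not move let the fingers close. It gives the time, the measured TCP pose, the force, the opening and the grip force at its end, in the units of the state.
- env.get_obs(): the state, without advancing time (a new reading comes with each control period).
- env.read_camera(name): name is "side" or "top"; returns the picture (480x640x3 uint8, blue, green, red); there is no depth.
- env.get_calibration(name): a dict with "fov_y" (degrees; the focal length in pixels is half the picture's height over the tangent of half this angle, whatever the lens; pixels are square), "cx", "cy" (the principal point, pixels), "pose" (4x4, takes a point from camera to world coordinates). Camera axes: x right, y up, looking along -z (the intrinsics and any distortion apply to the point x, -y, -z); pixel columns grow to the right and rows downward; lengths in m; the calibration is good to about 2 mm. A picture is of the moment at which its call begins. get_calibration takes no time and is no camera call.
- env.sign_off(): hands the job in; it is judged then, once.
The state is a dict: "time_s": time; "qpos": joint angles; "joint_velocities": joint speeds; "effort": joint torques, N m; "tool_pos": TCP position; "tool_rot": TCP orientation; "force": force on the tool from outside, world axes, zero at the start; "wrist_torque": the same for the moment, N m; "grip_width": finger opening in m; "grasp_force": force on a finger pad.
Only numpy, scipy, OpenCV 4.12 (cv2) and the standard library are available. Lean on these libraries where they do the work, as an engineer would, in place of code of your own. Each camera call takes 0.05 s, during which the arm holds its last target. There are 200 camera calls.

## Working session

There is one attempt and no reset: what is moved stays moved. The work goes in short steps, Python scripts to look and compute and a shell command to move; the robot and the scene stay as the last step left them, time stands still between calls to the robot, and variables do not carry over. Pictures are saved under pics/ and viewed, at most 10 in all, crops included, and the job is handed in when it is done.

```bash
ls; mkdir -p pics; python3 - <<'E'
from cell import env
import cv2,numpy as np
np.set_printoptions(precision=4,suppress=True)
for n in("top","side"):
    cv2.imwrite(f"pics/{n}0.png",env.read_camera(n)); c=env.get_calibration(n);print(n,c)
o=env.get_obs();print(o)
E
```

```text
pics
top {'fov_y': 53.557246688832436, 'cx': 322.10040633022186, 'cy': 238.7378782717468, 'pose': array([[ 0.0101,  0.9801, -0.1985,  0.246 ],
       [-0.9999,  0.0086, -0.0085, -0.0089],
       [-0.0066,  0.1985,  0.9801,  1.5048],
       [ 0.    ,  0.    ,  0.    ,  1.    ]])}
side {'fov_y': 43.45738090726277, 'cx': 312.51563279827565, 'cy': 241.19962407457749, 'pose': array([[-0.8466,  0.3738, -0.379 , -0.1552],
       [-0.5319, -0.5674,  0.6286,  1.0511],
       [ 0.0199,  0.7337,  0.6792,  1.3095],
       [ 0.    ,  0.    ,  0.    ,  1.    ]])}
{'time_s': 0.1, 'qpos': array([67.9558, 18.436 , -4.0143, 83.1657,  1.2943, 78.5419, -3.2568]), 'joint_velocities': array([-0.0349, -0.1304, -0.015 , -0.1598, -0.0246, -0.0355, -0.1446]), 'effort': array([  0.0002, -49.2571,  -0.4055, -31.3398,  -0.0641,   0.0396,
         0.0001]), 'tool_pos': array([ 0.2522, -0.5986,  0.2216]), 'tool_rot': array([-179.9017,    0.0051,   22.8556]), 'force': array([ 1.1152,  0.5051, -0.17  ]), 'wrist_torque': array([ 0.0184, -0.0199,  0.0493]), 'grasp_force': 0.0, 'grip_width': 0.08703599612896419}
```

View pics/top0.png

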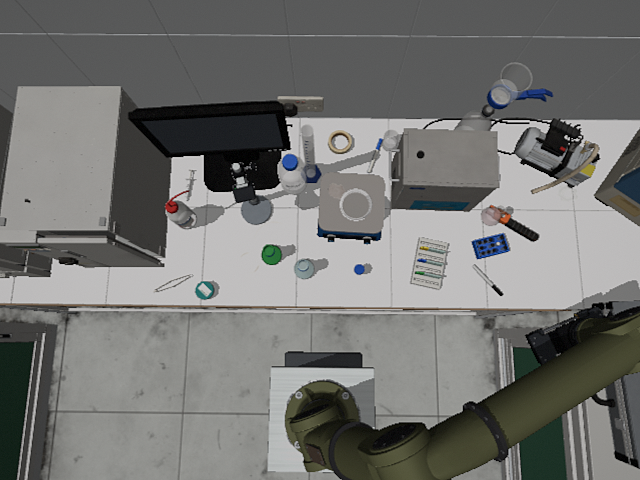

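View pics/side0.png

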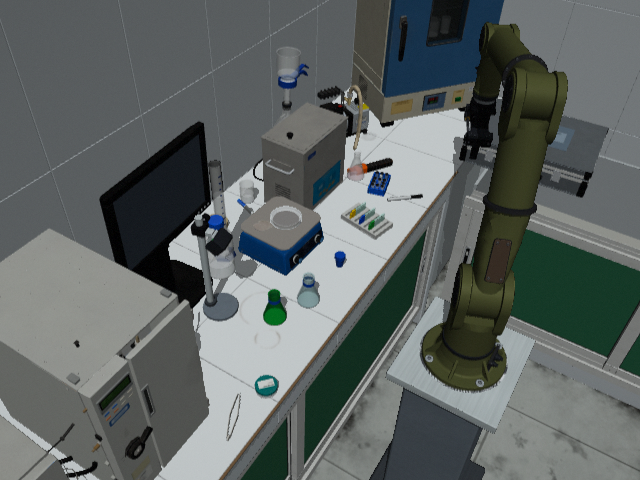

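The top view shows two flasks: a clear one with a blue band at (304,268) and a green look-alike at (271,254). The blue stopper is at (360,269), the rack at (429,263), the reader base at (257,208), and the tin, tweezers and marker at (205,290), (173,284) and (488,280). The side view shows the flask at (308,290), stopper at (340,258), rack at (367,220) and reader at (220,300). I'm taking the clear flask and confirming it in an enlarged crop.

```bash
cat > h.py <<'E'
from cell import env
import cv2,numpy as np
from scipy.spatial.transform import Rotation as R
np.set_printoptions(precision=4,suppress=True)
C={n:env.get_calibration(n) for n in("top","side")}
def ray(n,u,v):
    c=C[n];f=240/np.tan(np.radians(c["fov_y"]/2));P=c["pose"]
    d=P[:3,:3]@np.array([(u-c["cx"])/f,-(v-c["cy"])/f,-1]);return P[:3,3],d/np.linalg.norm(d)
def onz(n,u,v,z):
    o,d=ray(n,u,v);return o+d*(z-o[2])/d[2]
def tri(a,b):
    (o,d),(p,e)=ray("top",*a),ray("side",*b)
    s=np.linalg.lstsq(np.c_[d,-e],p-o,rcond=None)[0]
    A,B=o+d*s[0],p+e*s[1];return (A+B)/2,np.linalg.norm(A-B)
def proj(n,X):
    c=C[n];f=240/np.tan(np.radians(c["fov_y"]/2));P=c["pose"]
    q=P[:3,:3].T@(np.asarray(X)-P[:3,3]);return np.array([c["cx"]-f*q[0]/q[2],c["cy"]+f*q[1]/q[2]])
def mask(img,h,s=(80,255),v=(40,255)):
    return cv2.inRange(cv2.cvtColor(img,cv2.COLOR_BGR2HSV),(h[0],s[0],v[0]),(h[1],s[1],v[1]))
def blobs(m,x0,y0,x1,y1,amin=4):
    n,l,st,c=cv2.connectedComponentsWithStats(m[y0:y1,x0:x1])
    return [(st[i,4],c[i]+[x0,y0],st[i,:4]+[x0,y0,0,0]) for i in range(1,n) if st[i,4]>=amin]
E
python3 - <<'E'
from h import *
t=cv2.imread("pics/top0.png");s=cv2.imread("pics/side0.png")
r=lambda i,x0,y0,x1,y1,w,h:cv2.resize(i[y0:y1,x0:x1],(w,h),interpolation=cv2.INTER_CUBIC)
top=np.hstack([r(t,405,230,455,295,300,390)[:300],r(t,225,150,325,290,214,300),r(t,285,250,375,285,270,105).repeat(1,0) if 0 else cv2.copyMakeBorder(r(t,285,250,375,285,286,111),0,189,0,0,cv2.BORDER_CONSTANT)])
bot=np.hstack([r(s,335,195,400,244,398,300),r(s,190,205,350,325,400,300)])[:, :800]
bot=cv2.copyMakeBorder(bot,0,0,0,800-bot.shape[1],cv2.BORDER_CONSTANT)
cv2.imwrite("pics/crop1.png",np.vstack([top[:,:800],bot]))
for n,i,b in(("top",t,(285,240,460,295)),("side",s,(250,190,400,320))):
  for k,h,sm in(("blue",(105,130),80),("yel",(20,34),80),("grn",(40,85),80)):
    print(n,k,[(a,np.round(c,1),q[:4]) for a,c,q in blobs(mask(i,h,(sm,255)),*b)])
E
```

```text
top blue [(np.int32(27), array([421.8, 260.1]), array([417, 259,  10,   4])), (np.int32(84), array([358.8, 268.9]), array([354, 264,  11,  11])), (np.int32(4), array([300.5, 269.8]), array([299, 269,   4,   2]))]
top yel [(np.int32(30), array([424.1, 247.7]), array([420, 246,   9,   5]))]
top grn [(np.int32(22), array([419.5, 272.7]), array([415, 271,   9,   4]))]
side blue [(np.int32(88), array([376.8, 192. ]), array([367, 190,  19,   7])), (np.int32(42), array([361.6, 218.9]), array([359, 214,   6,  11])), (np.int32(1193), array([278.2, 251.7]), array([250, 222,  72,  53])), (np.int32(6), array([321.8, 234.5]), array([321, 232,   2,   6])), (np.int32(34), array([310. , 250.5]), array([302, 243,  18,  17])), (np.int32(135), array([339.6, 258.1]), array([335, 251,  11,  16])), (np.int32(9), array([308.2, 277.2]), array([305, 277,   8,   2])), (np.int32(47), array([308.3, 284.6]), array([303, 280,  12,   8])), (np.int32(34), array([274.2, 301.9]), array([268, 297,  13,   8]))]
side yel [(np.int32(42), array([352.5, 213.1]), array([350, 209,   6,  10]))]
side grn [(np.int32(43), array([371.3, 224.4]), array([368, 220,   7,  10])), (np.int32(1109), array([386. , 301.3]), array([360, 266,  40,  54])), (np.int32(125), array([273.7, 294.8]), array([268, 289,  12,  13])), (np.int32(327), array([274.6, 312.1]), array([263, 302,  24,  18]))]
```

View pics/crop1.png

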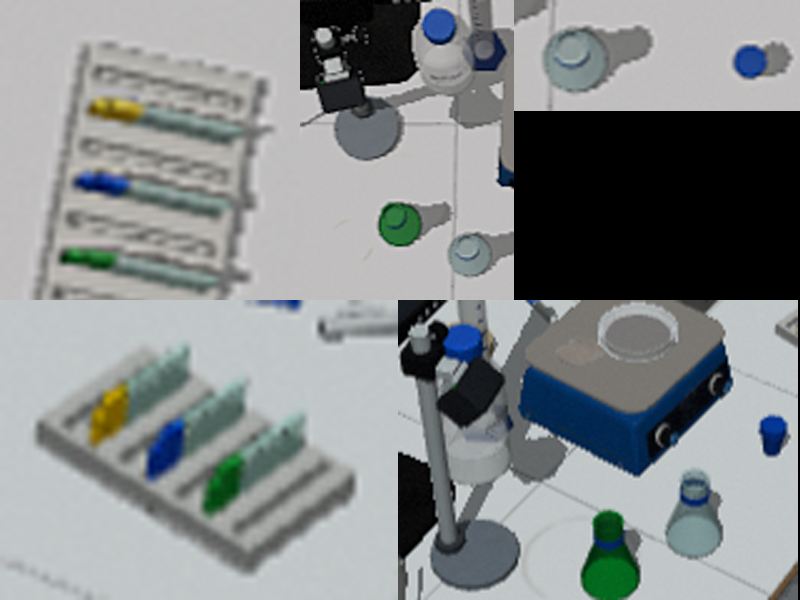

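The crop confirms the target: the clear flask carries the blue band, while the green one is the decoy. The blue slide is in the middle slot, with its frosted end to the left in the top view (robot's +y). Seen from the robot's side, the notch is at the top left, so the label faces away from the robot. Next is an enlarged view of the reader and flask to get accurate points.

```bash
python3 - <<'E'
from h import *
t=cv2.imread("pics/top0.png");s=cv2.imread("pics/side0.png")
def r(i,x0,y0,w,h,k):
    o=cv2.resize(i[y0:y0+h,x0:x0+w],None,fx=k,fy=k,interpolation=cv2.INTER_NEAREST)
    for x in range(0,w,10): cv2.putText(o,str(x0+x),(x*k,8),0,.33,(0,0,255));cv2.line(o,(x*k,10),(x*k,14),(0,0,255))
    for y in range(0,h,10): cv2.putText(o,str(y0+y),(0,y*k+4),0,.33,(0,0,255))
    return o
T=np.hstack([r(t,225,155,50,75,8)[:600],r(s,192,205,50,75,8)[:600]])
cv2.imwrite("pics/crop2.png",T[:600,:800])
F=np.hstack([r(t,290,252,40,30,10),r(s,290,265,40,50,10)[:300]])
F2=np.hstack([r(s,290,270,40,38,10)[:300],r(t,340,255,40,30,10)])
cv2.imwrite("pics/crop3.png",np.vstack([F,np.hstack([r(s,290,280,40,30,10),r(t,340,255,40,30,10)])])[:600,:800])
print("stopper",tri((358.8,268.9),(339.6,258.1)))
for z in(.035,.048):print(onz("top",359.,268.9,z))
for nm,a,b in(("blue",(421.8,260.1),(361.6,218.9)),("yel",(424.1,247.7),(352.5,213.1)),("grn",(419.5,272.7),(371.3,224.4))):print(nm,tri(a,b))
print("base",onz("top",256.8,209.3,.012))
E
```

```text
stopper (array([ 0.4488, -0.1116,  0.0327]), np.float64(0.0008300311338407947))
[ 0.4489 -0.1119  0.035 ]
[ 0.4471 -0.111   0.048 ]
blue (array([ 0.4792, -0.3079,  0.034 ]), np.float64(0.0013731829765942986))
yel (array([ 0.5183, -0.3163,  0.0347]), np.float64(0.0008438311260876687))
grn (array([ 0.4391, -0.2992,  0.036 ]), np.float64(0.0010870027075610559))
base [0.644 0.217 0.012]
```

View pics/crop2.png

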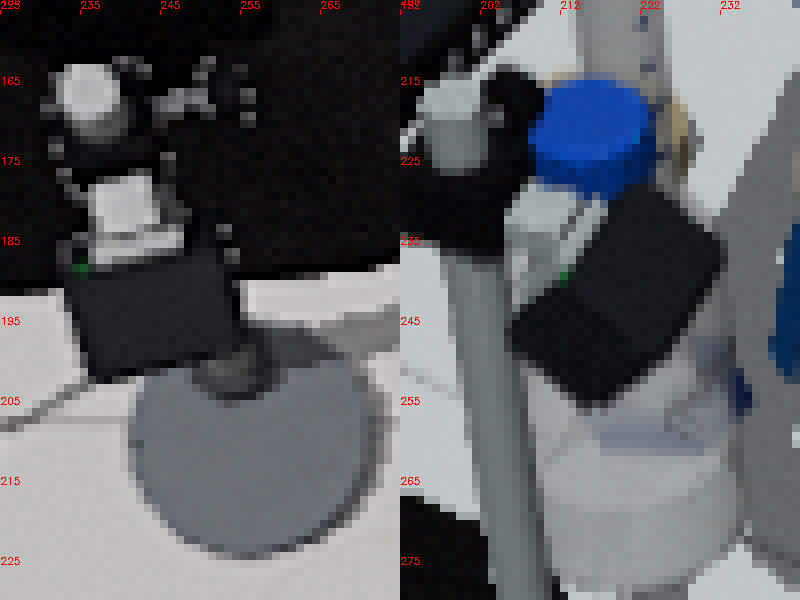

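View pics/crop3.png

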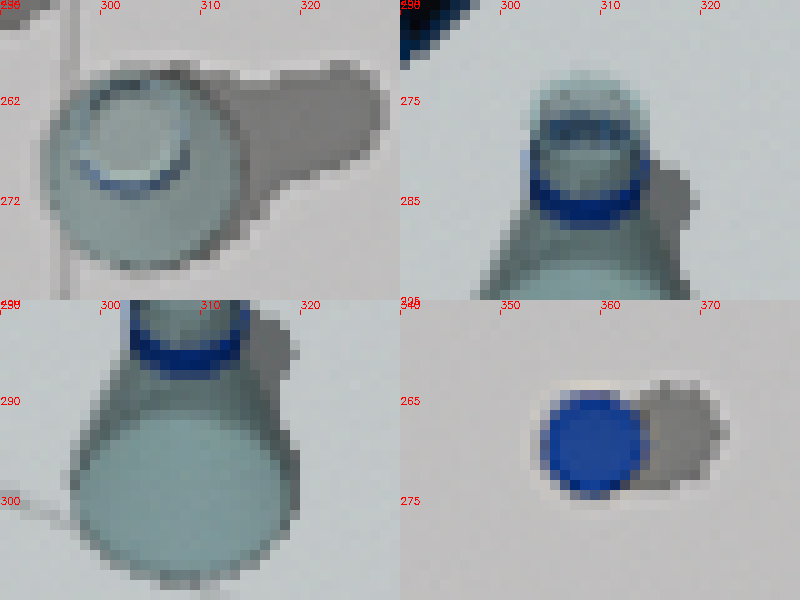

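The crops show the following:
- **Flask:** foot centre at about (303.8,268.3) top and (308,300.4) side; rim centre at about (302.9,264.8) top and (308.4,276) side.
- **Stopper:** head at (358.9,269).
- **Reader:** base at (256.7,208.6). The front edge of the head runs (235.8,202.4)–(255.1,198.3) top and (220.9,247.6)–(232.5,236.4) side.

```bash
python3 - <<'E'
from h import *
print("foot",onz("top",303.75,268.25,0),onz("side",308,300.4,0))
print("rim",onz("top",302.9,264.8,.1),onz("side",308.4,276,.1),tri((302.9,264.8),(308.4,276)))
b=onz("top",256.7,208.6,.012);print("base",b)
print("col",onz("top",235.7,165.7,.332),onz("side",198.1,216.6,.332))
l,e1=tri((235.75,202.4),(220.9,247.6));r,e2=tri((255.1,198.25),(232.5,236.4));print("edge",l,r,e1,e2,np.linalg.norm(l-r))
y=(l-r)[:2];print("reader yaw",np.degrees(np.arctan2(y[1],y[0]))-90)
# slides: frosted/top edge direction, rack corners
g=np.array([.4391,-.2992]);ye=np.array([.5183,-.3163]);d=ye-g;print("pitch dir",np.linalg.norm(d),np.degrees(np.arctan2(d[1],d[0])))
for p in((.4479,-.1113,.04),(.45,-.11,.033)):print(proj("top",p),proj("side",p))
E
```

```text
foot [0.4542 0.0617 0.    ] [0.4523 0.06   0.    ]
rim [0.4507 0.0597 0.1   ] [0.4534 0.0588 0.1   ] (array([0.4515, 0.0601, 0.1018]), np.float64(0.0021211668768920597))
base [0.6463 0.2174 0.012 ]
col [0.6753 0.2279 0.332 ] [0.6757 0.2268 0.332 ]
edge [0.5971 0.2368 0.2728] [0.6068 0.1842 0.2675] 0.008377211870914095 0.00027439052668023936 0.053797630725422874
reader yaw 10.441954493377011
pitch dir 0.08102499614316559 -12.18365658598739
[358.9073 269.0061] [339.8013 256.5385]
[358.3309 268.6392] [338.8704 258.1768]
```

```bash
python3 -m jog '[[0,0,0,0,0,0.1,0.06],[0,0,0,0,0,0.1,0.06],[0,0,0,0,0,0.1,0.06],[0,0,0,0,0,0.1,0.06],[0.012,-0.03,0,0,0,0,0.06],[0.012,-0.03,0,0,0,0,0.06],[0.012,-0.03,0,0,0,0,0.06],[0.012,-0.03,0,0,0,0,0.06],[0.012,-0.03,0,0,0,0,0.06],[0.012,-0.03,0,0,0,0,0.06],[0.012,-0.03,0,0,0,0,0.06],[0.012,-0.03,0,0,0,0,0.06]]' 20
```

```text
time_s: 1.1
tool_pos: [0.3488, -0.3574, 0.2222]
tool_rot: [-180.0, 0.0, -0.1]
force: [-0.1, -0.4, 0.3]
grip_width: 0.0602
grasp_force: 0.0
```

```bash
python3 -m jog '[[0.0124,-0.0308,0,0,0,0,0.06],[0.0124,-0.0308,0,0,0,0,0.06],[0.0124,-0.0308,0,0,0,0,0.06],[0.0124,-0.0308,0,0,0,0,0.06],[0.0124,-0.0308,0,0,0,0,0.06],[0.0124,-0.0308,0,0,0,0,0.06],[0.0124,-0.0308,0,0,0,0,0.06],[0.0124,-0.0308,0,0,0,0,0.06],[0,0,0.035,0,0,0,0.06],[0,0,0.035,0,0,0,0.06],[0,0,0.035,0,0,0,0.06],[0,0,0,0,0,0,0.06]]' 20
python3 -m jog '[[0,0,0.027,0,0,0,0.06],[0,0,0.027,0,0,0,0.06],[0,0,0.027,0,0,0,0.06],[0,0,0,0,0,0,0.06],[0,0,0,0,0,0,0.06]]' 20
python3 - <<'E'
from h import *
print(env.get_obs()["tool_pos"])
o=[]
for n,x,y in(("top",330,240),("side",310,225)):
    i=env.read_camera(n);o.append(cv2.resize(i[y:y+60,x:x+50],(400,480),interpolation=cv2.INTER_NEAREST))
    print(n,[(a,np.round(c,1),q[:4]) for a,c,q in blobs(mask(i,(105,130)),x,y,x+50,y+60)])
cv2.imwrite("pics/grasp1.png",np.hstack(o))
E
```

```text
time_s: 2.1
tool_pos: [0.4428, -0.1113, 0.1113]
tool_rot: [-179.8, 0.7, -0.0]
force: [-1.1, -0.2, 0.2]
grip_width: 0.0601
grasp_force: 0.0
time_s: 2.52
tool_pos: [0.4478, -0.1128, 0.037]
tool_rot: [-180.0, 0.1, -0.1]
force: [0.6, -0.6, 1.3]
grip_width: 0.0598
grasp_force: 0.0
[ 0.4478 -0.1128  0.037 ]
top []
side [(np.int32(89), array([314.6, 230.1]), array([310, 225,  12,  14])), (np.int32(5), array([322., 234.]), array([322, 232,   1,   5])), (np.int32(10), array([312. , 248.5]), array([310, 246,   5,   6])), (np.int32(82), array([340.9, 259.7]), array([336, 253,  10,  14])), (np.int32(10), array([312.6, 283. ]), array([310, 281,   5,   4]))]
```

View pics/grasp1.png

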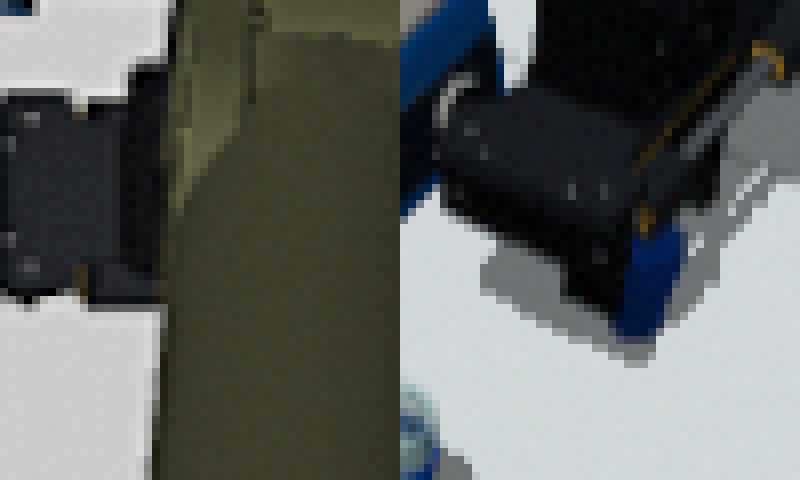

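The side view shows the fingers straddling the stopper, with the finger at (595,270) in the crop and the stopper about 57 px to its right. That is where it should be, so I'll lower 4 mm and close.

```bash
python3 -m jog '[[0,0,0.004,0,0,0,0.06],[0,0,0,0,0,0,0.06],[0,0,0,0,0,0,0.03],[0,0,0,0,0,0,0.02],[0,0,0,0,0,0,0.02],[0,0,0,0,0,0,0.02],[0,0,0,0,0,0,0.02],[0,0,0,0,0,0,0.02],[0,0,0,0,0,0,0.02],[0,0,0,0,0,0,0.02]]' 20
```

```text
time_s: 3.45
tool_pos: [0.4482, -0.1129, 0.0326]
tool_rot: [180.0, -0.0, -0.1]
force: [-0.3, -0.6, -0.2]
grip_width: 0.0312
grasp_force: 20.0
```

```bash
python3 -m jog '[[0,0,-0.02,0,0,0,0.02],[0,0,-0.035,0,0,0,0.02],[0,0,-0.035,0,0,0,0.02],[0,0,-0.03,0,0,0,0.02],[0.001,-0.029,0,0,0,0,0.02],[0.001,-0.029,0,0,0,0,0.02],[0.001,-0.029,0,0,0,0,0.02],[0.001,-0.029,0,0,0,0,0.02],[0,-0.029,0,0,0,0,0.02],[0,-0.028,0,0,0,0,0.02],[0,0,0,0,0,0,0.02],[0,0,0,0,0,0,0.02]]' 20
python3 - <<'E'
from h import *
print(env.get_obs()["tool_pos"])
o=[]
for n,x,y in(("top",280,240),("side",285,240)):
    i=env.read_camera(n);o.append(cv2.resize(i[y:y+60,x:x+50],(400,480),interpolation=cv2.INTER_NEAREST))
    print(n,[(a,np.round(c,1),q[:4]) for a,c,q in blobs(mask(i,(105,130)),x,y,x+50,y+60)])
cv2.imwrite("pics/over.png",np.hstack(o))
for z in(0.12,.1):print(proj("top",(.4525,.06,z)),proj("side",(.4525,.06,z)))
E
```

```text
time_s: 4.45
tool_pos: [0.4521, 0.0617, 0.1525]
tool_rot: [180.0, -0.0, 0.2]
force: [-0.7, -0.5, -0.1]
grip_width: 0.0313
grasp_force: 20.0
[0.4521 0.0617 0.1525]
top []
side [(np.int32(95), array([310.5, 265.3]), array([305, 257,  11,  17])), (np.int32(75), array([287.7, 267.2]), array([285, 260,  11,  15])), (np.int32(6), array([307.3, 277.5]), array([305, 277,   5,   2])), (np.int32(49), array([308.4, 284.3]), array([302, 279,  13,   9]))]
[302.5071 263.2187] [308.5661 271.3544]
[302.8224 264.2118] [308.455  276.3864]
```

View pics/over.png

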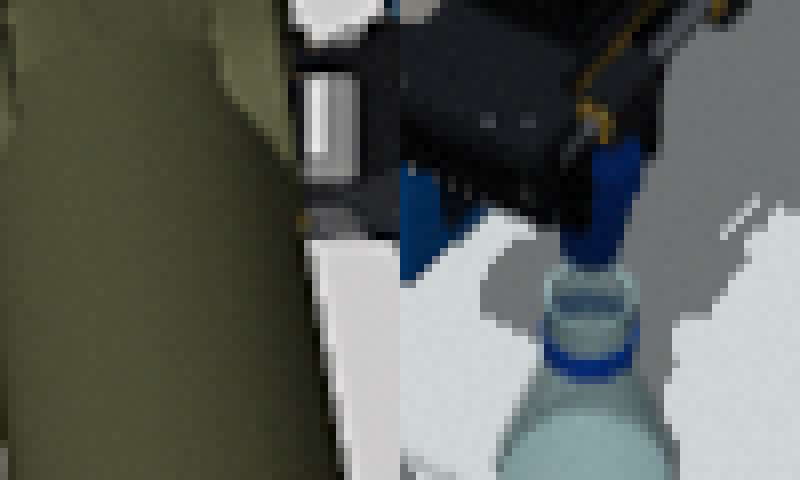

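The side view shows the stopper's narrow end at about (308,270) and the rim at about (308.4,276.4). That is within a pixel of being coaxial, so I'll shift 1 mm in y and lower while watching the force.

```bash
python3 -m jog '[[0,0.001,0.008,0,0,0,0.02],[0,0,0.008,0,0,0,0.02],[0,0,0.005,0,0,0,0.02],[0,0,0.005,0,0,0,0.02],[0,0,0,0,0,0,0.02]]' 20
python3 -m jog '[[0,0,0.004,0,0,0,0.02],[0,0,0.004,0,0,0,0.02],[0,0,0,0,0,0,0.02]]' 20
```

```text
time_s: 4.97
tool_pos: [0.4513, 0.0587, 0.125]
tool_rot: [-180.0, 0.2, -0.1]
force: [0.2, -0.2, -0.7]
grip_width: 0.0313
grasp_force: 20.0
time_s: 5.22
tool_pos: [0.452, 0.0592, 0.1178]
tool_rot: [-180.0, 0.1, -0.1]
force: [-0.8, -0.8, -0.1]
grip_width: 0.031
grasp_force: 20.0
```

```bash
python3 -m jog '[[0,0,0.003,0,0,0,0.02],[0,0,0.003,0,0,0,0.02],[0,0,0,0,0,0,0.02]]' 20
python3 -m jog '[[0,0,0.003,0,0,0,0.02],[0,0,0,0,0,0,0.02],[0,0,0,0,0,0,0.02]]' 20
```

```text
time_s: 5.47
tool_pos: [0.4522, 0.0595, 0.1121]
tool_rot: [-180.0, 0.0, -0.1]
force: [-0.1, 0.8, -0.3]
grip_width: 0.0313
grasp_force: 20.0
time_s: 5.72
tool_pos: [0.4523, 0.0592, 0.1094]
tool_rot: [180.0, 0.0, -0.1]
force: [-0.1, 1.8, -1.5]
grip_width: 0.0309
grasp_force: 20.0
```

```bash
python3 -m jog '[[0,0,0.002,0,0,0,0.02],[0,0,0,0,0,0,0.02],[0,0,0,0,0,0,0.02]]' 20
python3 -m jog '[[0,0,0.0015,0,0,0,0.02],[0,0,0,0,0,0,0.02],[0,0,0,0,0,0,0.02]]' 20
```

```text
time_s: 5.97
tool_pos: [0.4528, 0.0596, 0.1081]
tool_rot: [-180.0, -0.1, -0.1]
force: [-1.1, 1.2, 4.6]
grip_width: 0.0311
grasp_force: 20.0
time_s: 6.22
tool_pos: [0.4533, 0.0599, 0.1075]
tool_rot: [-180.0, -0.1, -0.1]
force: [-2.3, 2.3, 10.1]
grip_width: 0.0312
grasp_force: 20.0
```

It's seated about 25 mm below the rim, with 10 N on it. I'll release and retreat.

```bash
python3 -m jog '[[0,0,0.001,0,0,0,0.02],[0,0,0,0,0,0,0.02],[0,0,-0.0025,0,0,0,0.02],[0,0,0,0,0,0,0.034],[0,0,0,0,0,0,0.038],[0,0,0,0,0,0,0.045],[0,0,0,0,0,0,0.05],[0,0,0,0,0,0,0.055],[0,0,0,0,0,0,0.055],[0,0,-0.01,0,0,0,0.055],[0,0,-0.02,0,0,0,0.055],[0,0,-0.03,0,0,0,0.055]]' 20
python3 -m jog '[[0,0,-0.04,0,0,0,0.055],[0,0.035,0,0,0,0,0.055],[0,0.035,0,0,0,0,0.055],[0,0.035,0,0,0,0,0.055],[0,0.035,0,0,0,0,0.055],[0,0.035,0,0,0,0,0.055],[0,0.035,0,0,0,0,0.055],[0,0.035,0,0,0,0,0.055],[0,0,0,0,0,0,0.055],[0,0,0,0,0,0,0.055]]' 20
python3 - <<'E'
from h import *
print(env.get_obs()["tool_pos"])
a=env.read_camera("top");b=env.read_camera("side")
cv2.imwrite("pics/t2.png",a);cv2.imwrite("pics/s2.png",b)
o=[cv2.resize(i[y:y+45,x:x+50],(400,360),interpolation=cv2.INTER_NEAREST) for i,x,y in((a,280,240),(b,285,255))]
R2=[cv2.resize(i[y:y+30,x:x+50],(400,240),interpolation=cv2.INTER_NEAREST) for i,x,y in((a,405,245),(b,340,203))]
cv2.imwrite("pics/seated.png",np.vstack([np.hstack(o),np.hstack(R2)]))
for n,i,bx in(("top",a,(285,240,460,295)),("side",b,(250,190,400,320))):
    print(n,[(k,np.round(c,1),q[:4]) for k,c,q in blobs(mask(i,(105,130)),*bx)])
X=np.array([.4525,.06,.123]);print(proj("top",X),proj("side",X))
E
```

```text
time_s: 7.22
tool_pos: [0.4505, 0.0591, 0.1667]
tool_rot: [-180.0, 0.3, -0.0]
force: [0.3, -0.5, 0.9]
grip_width: 0.0548
grasp_force: 0.0
time_s: 8.05
tool_pos: [0.4516, -0.1879, 0.2079]
tool_rot: [-180.0, -0.0, -0.3]
force: [-0.2, 1.4, -0.2]
grip_width: 0.0552
grasp_force: 0.0
[ 0.4516 -0.1879  0.2079]
top [(np.int32(99), array([302.8, 263.7]), array([298, 259,  11,  12]))]
side [(np.int32(94), array([376.8, 192.1]), array([367, 190,  19,   7])), (np.int32(44), array([361.6, 218.9]), array([359, 214,   6,  11])), (np.int32(1195), array([278.3, 251.7]), array([250, 222,  72,  53])), (np.int32(6), array([322.2, 234.5]), array([322, 232,   2,   6])), (np.int32(35), array([310.3, 250.3]), array([302, 242,  18,  18])), (np.int32(131), array([308.4, 272.7]), array([303, 267,  12,  13])), (np.int32(54), array([308.4, 284.1]), array([303, 279,  12,   9])), (np.int32(34), array([274.2, 301.9]), array([268, 297,  13,   8]))]
[302.459  263.0674] [308.5829 270.5925]
```

View pics/seated.png

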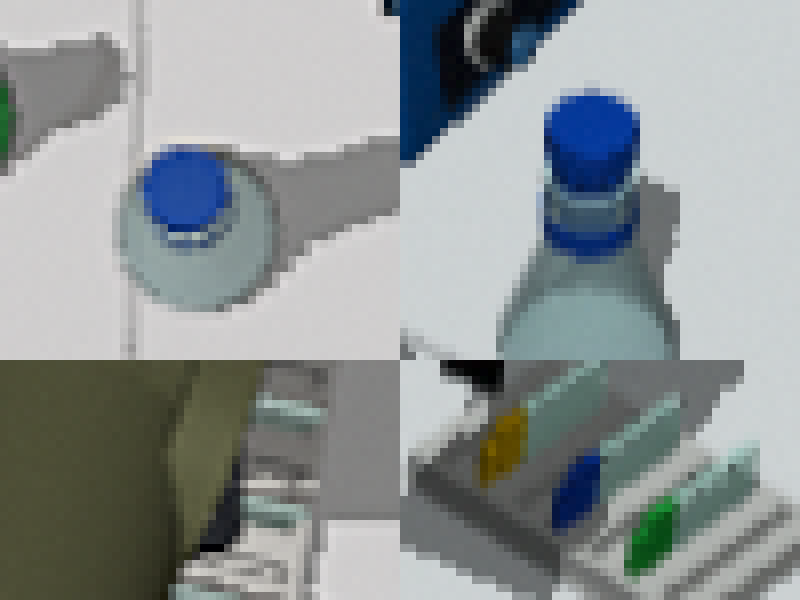

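The seated view shows the stopper's head concentric with the flask and upright, at (302.8,263.7) top and (308.4,272.7) side. The flask stands upright and the slides are undisturbed. Next I'll fix the slide's line.

```bash
python3 - <<'E'
from h import *
t=cv2.imread("pics/top0.png")
a=onz("top",417,259.7,.040);b=onz("top",442,264.2,.044);print("ends top",a,b,np.linalg.norm((a-b)[:2]))
print("right end tri",tri((442,263.7),(374.5,207.6)))
# blue/yellow/green + glass: line fit of coloured+glass pixels on top edge z=.044
hsv=cv2.cvtColor(t,cv2.COLOR_BGR2HSV).astype(int)
m=((hsv[...,0]>75)&(hsv[...,0]<131)&(hsv[...,1]>25)).astype(np.uint8)
for k,c,q in blobs(m,405,235,460,292,15):
    ys,xs=np.nonzero(m[q[1]:q[1]+q[3],q[0]:q[0]+q[2]]);xs=xs+q[0];ys=ys+q[1]
    W=np.array([onz("top",x,y,.030)[:2] for x,y in zip(xs,ys)]);c0=W.mean(0);_,_,V=np.linalg.svd(W-c0);p=(W-c0)@V[0]
    print(k,q,c0,V[0],np.degrees(np.arctan2(V[0][1],V[0][0])),np.ptp(p),c0+V[0]*(p.max()+p.min())/2)
E
```

```text
ends top [ 0.4787 -0.2921  0.04  ] [ 0.4647 -0.3682  0.044 ] 0.07737134715311224
right end tri (array([ 0.4656, -0.3676,  0.047 ]), np.float64(0.000485624323175593))
48 [428 248  17   6] [ 0.5101 -0.3553] [0.1967 0.9805] 78.6567316417762 0.050153850989056836 [ 0.5102 -0.3548]
74 [417 258  26   8] [ 0.4741 -0.3325] [-0.1947 -0.9809] -101.2296179392447 0.07849045591909132 [ 0.474  -0.3329]
41 [424 273  17   5] [ 0.4319 -0.3399] [0.1717 0.9852] 80.11432913269842 0.050155640014864354 [ 0.432  -0.3393]
```

```bash
python3 -m jog '[[0,0,0,0,0,-0.125,0.028],[0,0,0,0,0,-0.125,0.028],[0,0,0,0,0,-0.125,0.028],[0,0,0,0,0,-0.125,0.028],[0,0,0,0,0,-0.125,0.028],[0,0,0,0,0,-0.125,0.028],[0,0,0,0,0,-0.125,0.028],[0,0,0,0,0,-0.125,0.028],[0,0,0,0,0,-0.125,0.028],[0,0,0,0,0,-0.125,0.028],[0,0,0,0,0,-0.125,0.028],[0,0,0,0,0,0,0.028]]' 20
python3 -m jog '[[-0.03,0.01,0,0,0,0,0.028],[-0.03,0.01,0,0,0,0,0.028],[-0.03,0.01,0,0,0,0,0.028],[-0.03,0.01,0,0,0,0,0.028],[-0.027,0.009,0,0,0,0,0.028],[0,0,0.03,0,0,0,0.028],[0,0,0.03,0,0,0,0.028],[0,0,0.03,0,0,0,0.028],[0,0,0.03,0,0,0,0.028],[0,0,0,0,0,0,0.028],[0,0,0,0,0,0,0.028]]' 20
```

```text
time_s: 9.15
tool_pos: [0.4525, -0.1839, 0.2079]
tool_rot: [180.0, 0.0, 79.1]
force: [-0.3, 0.6, -0.9]
grip_width: 0.0282
grasp_force: 0.0
time_s: 10.07
tool_pos: [0.4709, -0.3379, 0.0867]
tool_rot: [-179.8, -0.1, 78.7]
force: [1.4, -0.3, 0.2]
grip_width: 0.0279
grasp_force: 0.0
```

```bash
python3 -m jog '[[-0.005,0,0.018,0,0,0,0.028],[0,0,0.017,0,0,0,0.028],[0,0,0,0,0,0,0.028],[0,0,0,0,0,0,0.028]]' 20
python3 - <<'E'
from h import *
print(env.get_obs()["tool_pos"])
a=env.read_camera("top");b=env.read_camera("side")
o=[cv2.resize(i[y:y+60,x:x+50],(400,480),interpolation=cv2.INTER_NEAREST) for i,x,y in((a,405,235),(b,340,185))]
cv2.imwrite("pics/pre.png",np.hstack(o))
print([np.round((proj("side",p)-[340,185]+.5)*8+[400,0]) for p in((.4702,-.3430,.051),(.4702,-.343,.044))])
E
```

```text
time_s: 10.4
tool_pos: [0.4714, -0.3445, 0.0543]
tool_rot: [179.9, 0.0, 78.7]
force: [-1.0, -0.5, 1.1]
grip_width: 0.0279
grasp_force: 0.0
[ 0.4714 -0.3445  0.0543]
[array([642., 205.]), array([641., 218.])]
```

View pics/pre.png

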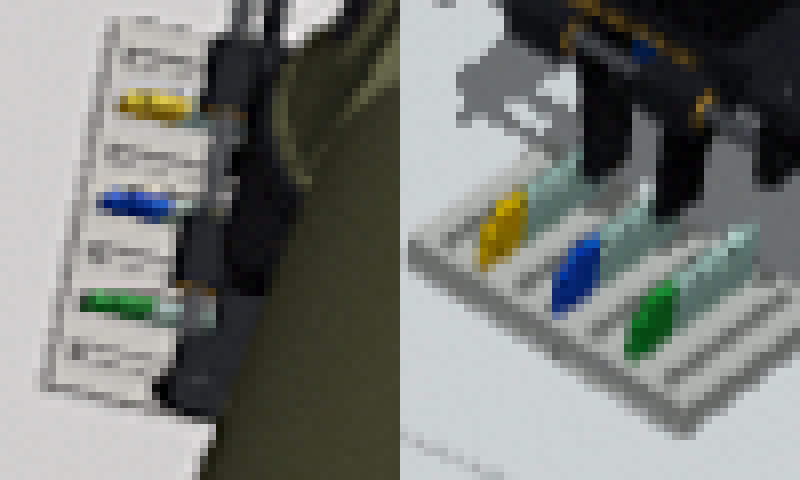

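In the side view the blue slide's clear part rises into the gap between the fingertips at (605,180) and (675,218). The frost boundary, at about (603,240), is well clear of the pads. I'll lower to 23 mm and grip gently.

```bash
python3 -m jog '[[0,0,0.01,0,0,0,0.028],[0,0,0.01,0,0,0,0.028],[0,0,0.01,0,0,0,0.028],[0,0,0,0,0,0,0.028],[0,0,0,0,0,0,0.028]]' 20
python3 -m jog '[[0,0,0,0,0,0,0.015],[0,0,0,0,0,0,0.01],[0,0,0,0,0,0,0.006],[0,0,0,0,0,0,0.003],[0,0,0,0,0,0,0],[0,0,0,0,0,0,0],[0,0,0,0,0,0,0],[0,0,0,0,0,0,0]]' 15
```

```text
time_s: 10.92
tool_pos: [0.4695, -0.3439, 0.0213]
tool_rot: [-179.9, -0.1, 78.7]
force: [0.4, 1.0, 0.4]
grip_width: 0.0275
grasp_force: 0.0
time_s: 11.58
tool_pos: [0.4709, -0.3447, 0.0229]
tool_rot: [179.9, 0.0, 78.7]
force: [0.9, -0.4, 0.9]
grip_width: 0.0046
grasp_force: 15.0
```

```bash
python3 -m jog '[[0,0,0,0,0,0,0],[0,0,-0.01,0,0,0,0],[0,0,-0.02,0,0,0,0],[0,0,-0.03,0,0,0,0],[0,0,-0.035,0,0,0,0],[0,0,-0.035,0,0,0,0],[0,0,-0.035,0,0,0,0],[0,0,-0.03,0,0,0,0],[0,0,0,0,0,0,0],[0,0,0,0,0,0,0],[0,0,0,0,0,0,0],[0,0,0,0,0,0,0]]' 25
python3 - <<'E'
from h import *
o=env.get_obs();print(o["tool_pos"],o["tool_rot"])
a=env.read_camera("top");b=env.read_camera("side")
cv2.imwrite("pics/t3.png",a);cv2.imwrite("pics/s3.png",b)
p=o["tool_pos"];print(proj("top",p),proj("side",p))
for n,i in(("top",a),("side",b)):
    q=proj(n,p).astype(int)
    print([(k,np.round(c,1),w) for k,c,w in blobs(mask(i,(105,130)),q[0]-40,q[1]-40,q[0]+40,q[1]+40,8)])
E
```

```text
time_s: 12.58
tool_pos: [0.4692, -0.3439, 0.2159]
tool_rot: [-179.8, -0.1, 78.7]
force: [-0.2, 0.6, -1.0]
grip_width: 0.0049
grasp_force: 25.0
[ 0.4692 -0.3439  0.2159] [-179.8106   -0.0731   78.7157]
[448.1226 253.3455] [374.7102 168.9967]
[(np.int32(39), array([435.1, 250.4]), array([430, 248,  11,   6]))]
[(np.int32(64), array([366.9, 172.3]), array([364, 165,   7,  15])), (np.int32(325), array([378.6, 184.4]), array([367, 172,  24,  25]))]
```

```bash
python3 - <<'E'
from h import *
o=env.get_obs();T=R.from_euler("xyz",o["tool_rot"],degrees=True)
P,e=tri((435.1,250.4),(366.9,172.3));print(P,e,T.inv().apply(P-o["tool_pos"]))
# target
W=np.array([.613,.212,.25]);yaw=np.radians(12)
zh=np.array([np.cos(np.radians(40))*np.cos(yaw),np.cos(np.radians(40))*np.sin(yaw),np.sin(np.radians(40))])
L=W-.07*zh;yt=zh;xt=np.array([-np.sin(yaw),np.cos(yaw),0]);zt=np.cross(xt,yt)
M=R.from_matrix(np.c_[xt,yt,zt]);tcp=L-M.apply([.038,.0025,.001])
print("label",L,"tcp",tcp,"rpy",M.as_euler("xyz",degrees=True),"delta tool rv",(T.inv()*M).as_rotvec(),"d",tcp-o["tool_pos"])
E
```

```text
[ 0.4764 -0.3066  0.223 ] 0.0012494676750351456 [ 0.038  -0.0005 -0.0071]
label [0.5605 0.2009 0.205 ] tcp [0.5659 0.1631 0.2042] rpy [140.   0. 102.] delta tool rv [-0.6911  0.1399 -0.3904] d [ 0.0965  0.5071 -0.0116]
```

```bash
python3 -m jog '[[0.02,-0.004,0,0,0,0,0],[0.0325,-0.0072,0,0,0,0,0],[0.0325,-0.0072,0,0,0,0,0],[0.0325,-0.0072,0,0,0,0,0],[0.0325,-0.0072,0,0,0,0,0],[0.0325,-0.0072,0,0,0,0,0],[0.0325,-0.0072,0,0,0,0,0],[0.0325,-0.0072,0,0,0,0,0],[0.0325,-0.0072,0,0,0,0,0],[0.0325,-0.0072,0,0,0,0,0],[0.0325,-0.0072,0,0,0,0,0],[0,0,0,0,0,0,0]]' 25
python3 -m jog '[[0.0325,-0.0072,0,0,0,0,0],[0.0325,-0.0072,0,0,0,0,0],[0.0325,-0.0072,0,0,0,0,0],[0.03,-0.0072,0,0,0,0,0],[0,0,0,0,0,-0.098,0],[0,0,0,0,0,-0.098,0],[0,0,0,0,0,-0.098,0],[0,0,0,0,0,-0.098,0],[0,0,0,0,0,0,0],[0,0,0,0,0,0,0]]' 25
```

```text
time_s: 13.68
tool_pos: [0.4624, 0.0165, 0.2171]
tool_rot: [-179.9, -0.2, 79.3]
force: [0.8, 0.4, -0.0]
grip_width: 0.0046
grasp_force: 25.0
time_s: 14.52
tool_pos: [0.4597, 0.1391, 0.2169]
tool_rot: [-179.9, -0.0, 101.0]
force: [-0.2, -0.0, 0.5]
grip_width: 0.0045
grasp_force: 25.0
```

```bash
python3 -m jog '[[0,0,0,-0.1,0,0,0],[0,0,0,-0.1,0,0,0],[0,0,0,-0.1,0,0,0],[0,0,0,-0.1,0,0,0],[0,0,0,-0.1,0,0,0],[0,0,0,-0.1,0,0,0],[0,0,0,-0.1,0,0,0],[0,0,0,0,0,0,0],[0,0,0,0,0,0,0],[0,0,0,0,0,0,0]]' 25
python3 - <<'E'
from h import *
o=env.get_obs();print(o["qpos"],o["tool_pos"],o["tool_rot"]);T=R.from_euler("xyz",o["tool_rot"],degrees=True)
M=R.from_euler("xyz",[140,0,102],degrees=True);tcp=np.array([.5659,.1631,.2042])
print((T.inv()*M).as_rotvec(),T.inv().apply(tcp-o["tool_pos"]))
E
```

```text
time_s: 15.35
tool_pos: [0.5023, 0.1545, 0.1938]
tool_rot: [149.2, 1.1, 100.6]
force: [-0.9, -0.4, 0.5]
grip_width: 0.0046
grasp_force: 25.0
[ -8.4466 -17.2302 -14.9334 128.0945   5.2654  38.8129 -16.2445] [0.5023 0.1545 0.1938] [149.1781   1.0678 100.5954]
[-0.1604  0.0294 -0.0092] [-0.0035  0.0603  0.024 ]
```

Joint 2 hit its near-reach limit there, and moving forward frees it. I'll move ahead first and then finish the tilt.

```bash
python3 -m jog '[[0,0.012,0.006,0,0,0,0],[0,0.012,0.006,0,0,0,0],[0,0.012,0.006,-0.04,0,0,0],[0,0,0,-0.04,0,0,0],[0,0,0,0,0,0,0],[0,0,0,0,0,0,0]]' 25
python3 - <<'E'
from h import *
o=env.get_obs();print(o["qpos"],o["tool_pos"],o["tool_rot"]);T=R.from_euler("xyz",o["tool_rot"],degrees=True)
M=R.from_euler("xyz",[140,0,102],degrees=True);tcp=np.array([.5659,.1631,.2042])
print((T.inv()*M).as_rotvec(),T.inv().apply(tcp-o["tool_pos"]))
E
```

```text
time_s: 15.85
tool_pos: [0.542, 0.1607, 0.1968]
tool_rot: [144.6, 1.1, 100.5]
force: [0.2, 0.3, -0.5]
grip_width: 0.0047
grasp_force: 25.0
[ -7.0339 -14.2323 -15.9912 127.494    8.7748  32.099  -18.9311] [0.542  0.1607 0.1968] [144.5921   1.1065 100.486 ]
[-0.0804  0.0314 -0.0091] [-0.0021  0.0238  0.0078]
```

```bash
python3 -m jog '[[0,0.008,0.003,-0.02,0.01,0,0],[0,0.008,0.003,-0.02,0.01,0,0],[0,0.005,0.002,-0.02,0.01,0,0],[0,0,0,-0.02,0,-0.01,0],[0,0,0,0,0,0,0],[0,0,0,0,0,0,0],[0,0,0,0,0,0,0]]' 25
python3 - <<'E'
from h import *
o=env.get_obs();print(o["tool_pos"],o["tool_rot"]);T=R.from_euler("xyz",o["tool_rot"],degrees=True)
M=R.from_euler("xyz",[140,0,102],degrees=True);tcp=np.array([.5659,.1631,.2042])
print((T.inv()*M).as_rotvec(),T.inv().apply(tcp-o["tool_pos"]))
L=o["tool_pos"]+T.apply([.038,.0025,.001]);print("label",L,proj("top",L),proj("side",L))
a=env.read_camera("top");b=env.read_camera("side");cv2.imwrite("pics/t4.png",a);cv2.imwrite("pics/s4.png",b)
o=[cv2.resize(i[y:y+75,x:x+50],(400,600),interpolation=cv2.INTER_NEAREST) for i,x,y in((a,225,165),(b,200,220))]
cv2.imwrite("pics/final.png",np.hstack(o))
E
```

```text
time_s: 16.43
tool_pos: [0.5632, 0.166, 0.2028]
tool_rot: [140.0, 0.1, 102.1]
force: [-0.1, -0.6, -0.3]
grip_width: 0.0044
grasp_force: 25.0
[0.5632 0.166  0.2028] [139.9672   0.0835 102.0782]
[0.0006 0.0002 0.002 ] [-0.0034  0.0024  0.0002]
label [0.5578 0.2037 0.2036] [250.7828 221.3322] [244.7776 266.0197]
```

View pics/final.png

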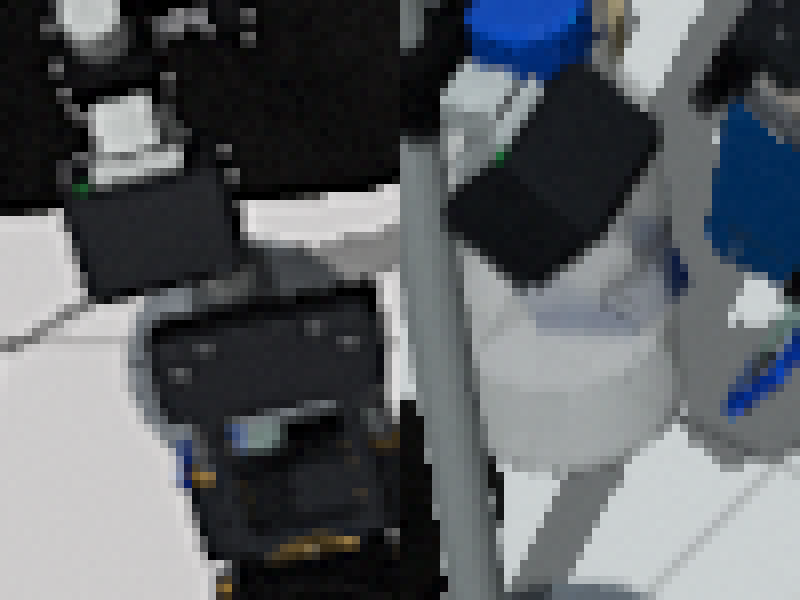

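The final view shows the slide in the fingers in front of the window, clear of the head: its frosted end is at side crop (760,380), and the predicted label pixel is (762,372). To check the window position, I'll compare the predicted head corners with the observed ones.

```bash
python3 - <<'E'
from h import *
W=np.array([.613,.212,.25])
for y in(8,12,16):
    w=np.radians(y);c,s=np.cos(np.radians(40)),np.sin(np.radians(40))
    f=np.array([np.cos(w),np.sin(w),0]);u=np.array([0,0,1]);zh=c*f+s*u;yh=np.array([-np.sin(w),np.cos(w),0]);b=-s*f+c*u
    P=lambda B,Y,Z:W+B*.023*b+Y*.028*yh+Z*.046*zh
    print(y,"side: bottom,right,left,top",*[np.round(proj("side",P(*q)),1) for q in((-1,1,0),(1,-1,0),(-1,1,1),(1,-1,1))],"top BL,BR",*[np.round(proj("top",P(*q)),1) for q in((1,1,0),(1,-1,0))])
print("obs side (215.8,255.1),(232.0,235.1),(205.8,245.8),(222.6,227.6) top (236.4,202),(255.1,197.5)")
s=cv2.imread("pics/s4.png");print([(k,np.round(c,1),q) for k,c,q in blobs(mask(s,(105,130)),230,250,265,285,8)])
o=env.get_obs();T=R.from_euler("xyz",o["tool_rot"],degrees=True)
for X in((.0265,0),(.038+.0135,0),(.027,0)):print(proj("side",o["tool_pos"]+T.apply([.0395,0,0])))
E
```

```text
8 side: bottom,right,left,top [214.3 256.8] [234.4 236.6] [201.2 244.3] [221.5 224. ] top BL,BR [235.1 202.4] [255.7 199.8]
12 side: bottom,right,left,top [214.8 257.3] [234.  236.2] [201.2 245.4] [220.6 224.1] top BL,BR [235.6 203.1] [256.  199.1]
16 side: bottom,right,left,top [215.3 257.8] [233.4 235.7] [201.3 246.5] [219.6 224.3] top BL,BR [236.1 203.7] [256.2 198.3]
obs side (215.8,255.1),(232.0,235.1),(205.8,245.8),(222.6,227.6) top (236.4,202),(255.1,197.5)
[(np.int32(14), array([233.9, 253.4]), array([233, 251,   3,   6])), (np.int32(45), array([244.9, 251.4]), array([239, 250,  13,   5])), (np.int32(38), array([261.4, 259.7]), array([257, 256,   8,   8])), (np.int32(55), array([246. , 265.9]), array([240, 260,  13,  13]))]
[245.4407 266.9831]
[245.4407 266.9831]
[245.4407 266.9831]
```

The corner residuals are 2 px or less, with the head about 3 mm further forward than assumed and the yaw at about 12°. I'll make a small trim, settle and hand in.

```bash
python3 -m jog '[[-0.003,0.004,0,0,0,0,0],[0,0,0,0,0,0,0],[0,0,0,0,0,0,0],[0,0,0,0,0,0,0],[0,0,0,0,0,0,0],[0,0,0,0,0,0,0],[0,0,0,0,0,0,0],[0,0,0,0,0,0,0]]' 25
python3 - <<'E'
from h import *
b=env.read_camera("side");a=env.read_camera("top")
print([(k,np.round(c,1)) for k,c,q in blobs(mask(b,(105,130)),295,262,325,292,20)],[(k,np.round(c,1)) for k,c,q in blobs(mask(a,(105,130)),295,255,312,275,20)])
print(env.get_obs()["joint_velocities"]);print(env.sign_off())
E
```

```text
time_s: 17.2
tool_pos: [0.5664, 0.1639, 0.2045]
tool_rot: [140.0, 0.1, 102.1]
force: [0.1, -0.5, 0.4]
grip_width: 0.0049
grasp_force: 25.0
[(np.int32(132), array([308.5, 272.5])), (np.int32(51), array([308.8, 284.2]))] [(np.int32(97), array([302.8, 263.8]))]
[-0.0201  0.0794 -0.1443  0.0007 -0.0759  0.0779 -0.0183]
the job is handed in; nothing more can be done
None
```

I handed the job in at about 17 s, with no verdict shown: by my measurements the stopper sits straight about 25 mm into the blue-banded flask, and the blue slide is held still by its clear glass, label up and within about 5 mm of centred, some 70 mm in front of the reader window.

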